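# Shim under the carving bridge

## Task

Push the blue packing shim, thin end first, in under the low wooden bridge until its raised block sits squarely up against the bridge's front edge. Slide it flat on the bench with the fingers, without lifting or tipping it, then move clear. Leave the cup on the bridge, the mallet, the gouge and the tin where they are.

Things in the scene. Friction and masses are not known exactly. Their poses are not given: they have to be found in the camera images.
- shim: Loose blue plastic packing shim, 0.12 to 0.26 kg, flat on the bench: tongue 120 long, 60 wide, 14 thick; at its tail a raised block 40 long, 60 wide, 32 tall with a thin white line on top. Sides straight and flush over all 160 mm. Origin: underside, mid-width, below the shoulder where they meet. x points to the nose (tongue x 0 to 120, block -40 to 0), z up. Slides with ordinary friction.
- shim_nose (a point): Middle of the tongue's nose end, at the underside, 120 mm ahead of the shim's origin.
- shim_tail (a point): Middle of the block's rear face, at the underside, 40 mm behind the shim's origin.
- bridge: Fixed low wooden bridge: board 100 deep, 170 wide, 22 thick on two dark feet; passage 18 high, 74 wide, open front and back; top 40 above the bench. Origin: on the bench below the middle of the front edge. x points level, straight in under it (bridge x 0 to 100, passage y -37 to 37). With the shim home its origin lies on this x = 0 line, axes agree, nose out 20 at the back.
- cup: Loose half-carved pale wooden cup, 74 mm across, 72 tall, standing on the bridge with its axis 48 to 60 mm behind the front edge. Origin: centre of its underside, 40 mm above the bench. Leave alone.
- mallet: Loose carver's mallet lying on the bench: head 100 wide, 60 high, handle sticking out 170 mm from the head's centre along its x. Origin: under the head's centre. Leave alone.
- gouge: Loose carving gouge lying on the bench, 215 long, 22 high: dark handle (x -110 to 10), steel blade to x 105. Origin: underside near the ferrule. Leave alone.
- tin: Loose closed tin, 68 across, 75 tall. Origin: centre of its underside. Leave alone.

How it is judged:
By the outcome, as a careful person would: the job done as asked, in the order asked, and still so for the second after the job is handed in, with the robot touching nothing.
It also fails if it takes over 64 s, if anything falls off the work surface, if the arm or the gripper's body presses on something with over 40 N, if the wrist force passes 120 N, or if a joint passes its speed limit or range.

## Robot

A 6-joint arm with a two-finger parallel gripper is mounted at the origin on the work surface. World frame = base frame: x ahead of the robot, y to its left, z up, the work surface at z = 0. Lengths are in m, angles in rad, forces in N, time in s.
With the tool pointing down it reaches from about 0.4 to 0.825 m from the base axis. Payload 7 kg.
Tool frame: the origin (TCP) lies at the very end of the fingers, on their centre line; the grasp point (between the pads) lies 19 mm behind it; y points along the fingers, z is the direction in which the jaws open and shut, and the axes are right-handed (so a half turn about y gives the same grasp; the last joint's range is limited). The gripper opens to 88 mm and grips with 3 to 60 N. Pads are 19 mm wide; open, the fingers measure 130 mm over their backs; the gripper's body (78 mm by 193 mm) begins 47 mm behind the grasp point.
Start: joints at [1.469, 0.359, 0.012, 0, -1.224, -0.288], TCP at [0.257, 0.624, 0.227] pointing down, gripper open.
Joint ranges: [-3.07, 3.07], [-1.43, 2.12], [-1.02, 1.25], [-3.03, 1.67], [-3.05, -0], [-3.03, 3.03]. Speed limits (rad/s): [2.39, 2.39, 3.01, 3.14, 3.14, 3.14].

## Interface

Orientations are given as a unit quaternion [w, x, y, z].
In Python, from station import get_state, snapshot, job_done gives the robot as it stands.
- The arm moves only by the tool step_arm, never from a script. Its argument "increments" is a list of rows, each a list of 4 numbers: the shift along the tool's x, y, z in cm, then the turn about the tool's y in degrees. A call has 1 to 12 rows; each row shifts and turns the commanded pose from where the row before left it, along the tool's axes as they then stand; what a row does not reach is not made up. A row lasts 1/8 s, in which the tool goes at most 62.5 mm and 10.7 degrees, less where a joint would pass 70% of its speed; a pose out of reach is approached as far as the arm can. A call with a gripper value outside its range is refused whole. "jaw" is the opening, from 0 (shut) to 1 (fully open), set as the call begins (left out, the last holds). The fingers move at their own pace and stop on an object; "newtons" is the grip in N (left out, the last holds). Time passes only in rows, so rows that do not move let the fingers close. It gives the time, the measured TCP pose, the force and the opening at its end, in the units of the state.
- get_state(): the state, without advancing time (a new reading comes with each control period).
- snapshot(name): name is "scene" or "top" or "wrist"; returns a dict with "frame" (384x512x3 uint8, blue, green, red), "mtx" (3x3 intrinsics, pixels), "dist_coeffs" ([k1, k2, p1, p2, k3] as OpenCV has them; the pictures are not rectified), "R" (3x3) and "t" (3): a world point X has camera coordinates R X + t. Camera axes: x right, y down, z forward; pixel columns grow to the right and rows downward; lengths in m; the calibration is good to about 2 mm. A picture is of the moment at which its call begins. There is no depth.
- job_done(): hands the job in, once; it reports no verdict.
The state is a dict: "t": time; "qpos": joint angles; "joint_velocities": joint speeds; "tau": joint torques, N m; "eef_pos": TCP position; "eef_rot": TCP orientation; "contact_force": force on the tool from outside, world axes, zero at the start; "ft_torque": the same for the moment, N m; "finger_gap": finger opening in m.
Only numpy, scipy, OpenCV 4.12 (cv2) and the standard library are available. Lean on these libraries where they do the work, as an engineer would, in place of code of your own. Each camera call takes 0.05 s, during which the arm holds its last target.

## Working session

There is one attempt and no reset: what is moved stays moved. The work goes in short steps, Python scripts to look and compute and a tool call to move; the robot and the scene stay as the last step left them, time stands still between calls to the robot, and variables do not carry over. Pictures are saved under pics/ and viewed, and the job is handed in when it is done.

Besides the shell and the picture viewer there is one more tool, called after "Emit:" by a JSON object that holds its "op" and its "data", one argument or row to a line. step_arm: Moves the arm, as the interface text tells. Its arguments: {"type":"object","properties":{"increments":{"type":"array"},"jaw":{"type":"number"},"newtons":{"type":"number"}},"required":["increments"]}

```bash
ls; mkdir -p pics; python3 - <<'E'
from station import get_state, snapshot
import cv2,pickle
s=get_state(); print(s)
for n in ["scene","top","wrist"]:
    d=snapshot(n); cv2.imwrite(f"pics/{n}0.png",d["frame"]); pickle.dump(d,open(f"pics/{n}0.pkl","wb"))
    print(n,d["mtx"],d["dist_coeffs"],d["R"],d["t"])
E
```

```text
pics
{'t': 0.0, 'qpos': array([ 1.46910257e+00,  3.59368513e-01,  1.10606297e-02, -3.70033389e-04,
       -1.22407536e+00, -2.88104462e-01]), 'joint_velocities': array([-0.00247953,  0.00124087,  0.00045555, -0.00055678,  0.00070909,
        0.00076253]), 'tau': array([ 4.19389371e-04, -5.82715809e+01,  2.93070495e+01,  6.99703753e+00,
        6.97188894e-03, -1.59509377e-04]), 'eef_pos': array([0.25633127, 0.62391097, 0.22563174]), 'eef_rot': array([ 0.13705756, -0.13691705, -0.69314035,  0.69428049]), 'contact_force': array([ 0.85411023, -0.392562  , -0.43138269]), 'ft_torque': array([0.0099454 , 0.02351806, 0.02055457]), 'finger_gap': 0.08751982405139191}
scene [[395.81412458   0.         257.41443523]
 [  0.         395.81412458 190.76507936]
 [  0.           0.           1.        ]] [-0.04528413  0.          0.          0.          0.        ] [[-0.20185843  0.97931084 -0.01426351]
 [ 0.70838275  0.13592608 -0.69261676]
 [-0.67634832 -0.14991456 -0.72116474]] [ 0.09317724 -0.32289522  1.5697168 ]
top [[349.09446466   0.         256.66038008]
 [  0.         349.09446466 196.15249024]
 [  0.           0.           1.        ]] [-0.08864476  0.          0.          0.          0.        ] [[ 0.02221071 -0.99969764  0.01055029]
 [-0.99453254 -0.02317055 -0.10182415]
 [ 0.10203782 -0.00823102 -0.99474647]] [0.01164377 0.50889728 1.07869526]
wrist [[293.84438035   0.         255.95121882]
 [  0.         293.84438035 192.22803727]
 [  0.           0.           1.        ]] [-0.00076865  0.          0.          0.          0.        ] [[-0.37934037 -0.92525538  0.00183503]
 [-0.8894311   0.36519808  0.27485028]
 [-0.25497685  0.10262967 -0.96148529]] [ 0.67437382 -0.03356532  0.39003548]
```

View pics/scene0.png

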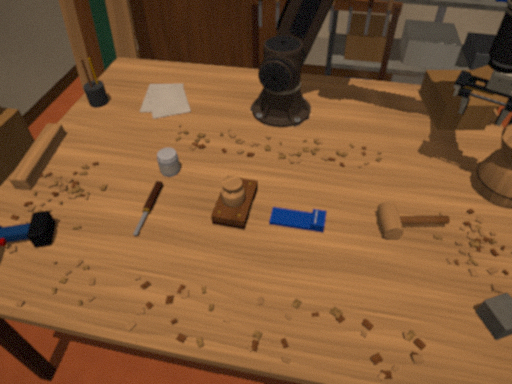

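View pics/top0.png

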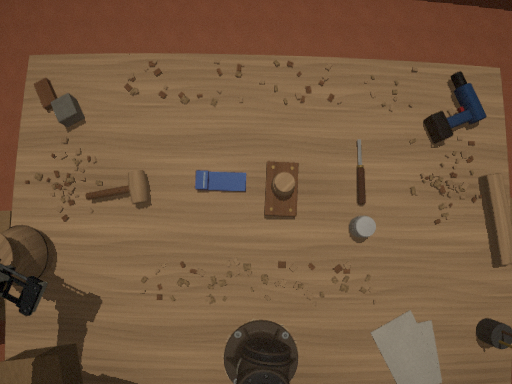

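View pics/wrist0.png

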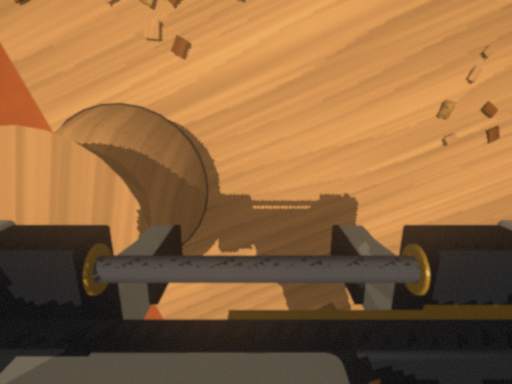

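The top view shows the shim at about (220,181), nose to the right, and the bridge at (282,190). The mallet head is at (138,187), behind the shim's tail. Next I measure coarsely by colour.

```bash
cat > h.py <<'E'
import numpy as np,cv2,pickle
from station import get_state,snapshot
def cast(d,px,z):
    p=cv2.undistortPoints(np.array(px,float).reshape(-1,1,2),np.array(d["mtx"]),np.array(d["dist_coeffs"])).reshape(-1,2)
    r=np.c_[p,np.ones(len(p))]@np.array(d["R"]); c=-np.array(d["R"]).T@np.array(d["t"])
    return c+r*((z-c[2])/r[:,2])[:,None]
def proj(d,X):
    return cv2.projectPoints(np.array(X,float).reshape(-1,1,3),cv2.Rodrigues(np.array(d["R"]))[0],np.array(d["t"]),np.array(d["mtx"]),np.array(d["dist_coeffs"]))[0].reshape(-1,2)
def snap(n,tag):
    d=snapshot(n); cv2.imwrite(f"pics/{tag}.png",d["frame"]); pickle.dump(d,open(f"pics/{tag}.pkl","wb")); return d
def load(tag): return pickle.load(open(f"pics/{tag}.pkl","rb"))
def blue(d,smin=120):
    h=cv2.cvtColor(d["frame"],cv2.COLOR_BGR2HSV); return cv2.inRange(h,(105,smin,50),(130,255,255))
def big(m):
    c,_=cv2.findContours(m,cv2.RETR_EXTERNAL,cv2.CHAIN_APPROX_NONE); return sorted(c,key=cv2.contourArea)[::-1]
E
python3 - <<'E'
from h import *
for n in ["top","scene"]:
    d=load(n+"0")
    for c in big(blue(d))[:3]:
        r=cv2.minAreaRect(c); print(n,cv2.contourArea(c),r); print(cast(d,cv2.boxPoints(r),0.014).round(3).tolist())
    h=cv2.cvtColor(d["frame"],cv2.COLOR_BGR2HSV)
    x0,x1,y0,y1=(185,305,150,230) if n=="top" else (200,335,165,240)
    cv2.imwrite(f"pics/{n}crop.png",cv2.resize(d["frame"][y0:y1,x0:x1],None,fx=6,fy=6,interpolation=cv2.INTER_CUBIC))
d=load("top0")
print("mallet head,end",cast(d,[(138,187),(88,196),(128,170),(148,204)],0.03).round(3))
print("gouge",cast(d,[(360,140),(362,205)],0.01).round(3),"tin",cast(d,[(364,227)],0.07))
E
```

```text
top 475.0 ((462.80267333984375, 103.79524993896484), (36.939300537109375, 35.86077880859375), 74.35775756835938)
[[0.889, -0.602, 0.014], [0.933, -0.735, 0.014], [0.805, -0.762, 0.014], [0.763, -0.631, 0.014]]
top 0.0 ((475.0, 120.0), (0.0, 0.0), 0.0)
[[0.791, -0.723, 0.014], [0.791, -0.723, 0.014], [0.791, -0.723, 0.014], [0.791, -0.723, 0.014]]
top 0.0 ((245.0, 177.0), (0.0, 0.0), 0.0)
[[0.571, 0.062, 0.014], [0.571, 0.062, 0.014], [0.571, 0.062, 0.014], [0.571, 0.062, 0.014]]
scene 774.0 ((297.1831359863281, 218.16831970214844), (53.73200988769531, 19.602231979370117), 5.710593223571777)
[[0.598, 0.064, 0.014], [0.523, 0.056, 0.014], [0.514, 0.217, 0.014], [0.588, 0.218, 0.014]]
scene 273.0 ((14.762195587158203, 232.35977172851562), (13.914374351501465, 29.92694664001465), 83.6598129272461)
[[0.761, -0.723, 0.014], [0.731, -0.64, 0.014], [0.777, -0.604, 0.014], [0.805, -0.685, 0.014]]
scene 1.5 ((501.5, 0.5), (1.0, 9.0), 90.0)
[[-1.365, 1.099, 0.014], [-1.379, 1.154, 0.014], [-1.362, 1.15, 0.014], [-1.348, 1.095, 0.014]]
mallet head,end [[0.529 0.402 0.03 ]
 [0.496 0.564 0.03 ]
 [0.583 0.437 0.03 ]
 [0.475 0.366 0.03 ]]
gouge [[ 0.705 -0.315  0.01 ]
 [ 0.489 -0.319  0.01 ]] tin [[ 0.41711359 -0.30559665  0.07      ]]
```

View pics/topcrop.png

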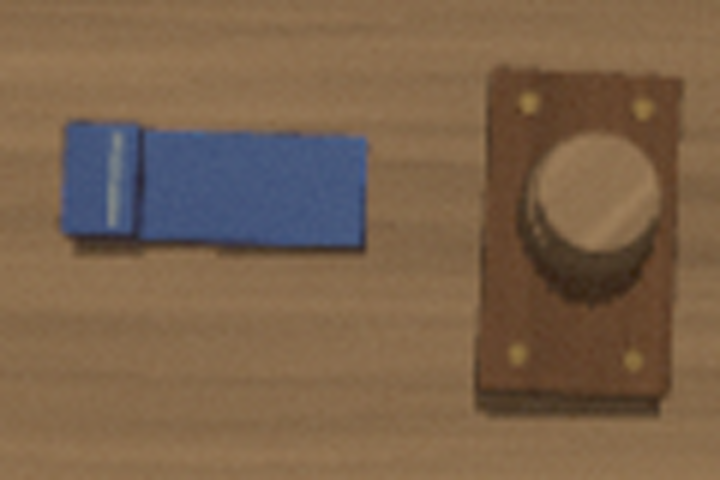

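View pics/scenecrop.png

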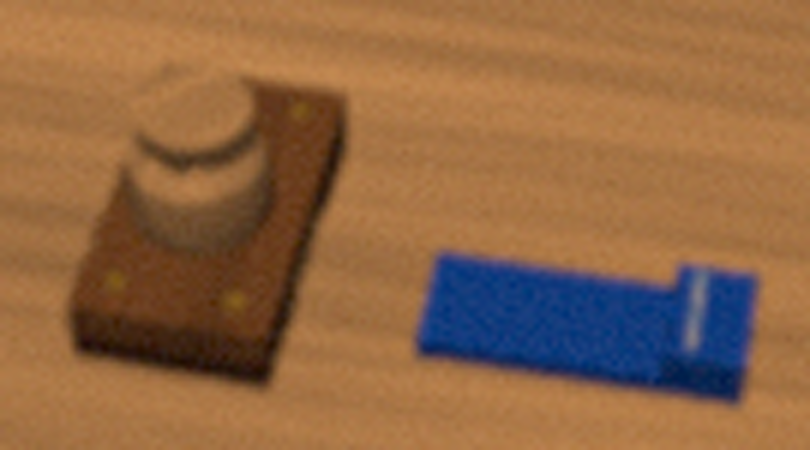

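The shim lies at x about 0.555 and y from 0.217 (tail) to 0.057 (nose), pointing along -y, with the bridge beyond it. The grip reading is about 3 mm/px, so I want a closer wrist view. First I work out the tool axes and the camera offset.

```bash
cat >> h.py <<'E'
from scipy.spatial.transform import Rotation as Ro
def tool(s=None):
    s=s or get_state(); q=s["eef_rot"]; return np.array(s["eef_pos"]),Ro.from_quat([q[1],q[2],q[3],q[0]]).as_matrix()
def goto(target,yaw=None):
    """target TCP world; yaw = desired world heading of tool x (deg). prints shift (in present tool axes, cm) and turn"""
    p,M=tool(); cur=np.degrees(np.arctan2(M[1,0],M[0,0]))
    print("tcp",p.round(4),"toolx heading",cur.round(2),"tilt",M[:,1].round(3))
    print("shift cm in present axes",(M.T@(np.array(target)-p)*100).round(2))
    if yaw is not None:
        dy=(yaw-cur+180)%360-180; print("turn about tool y (deg)",round(-dy,2))
        a=Ro.from_rotvec([0,-np.radians(dy),0]).as_matrix()
        print("shift after turn first",((M@a).T@(np.array(target)-p)*100).round(2))
E
python3 - <<'E'
from h import *
p,M=tool(); print(p,M.round(3))
d=load("wrist0"); c=-d["R"].T@d["t"]; print("cam world",c,"in tool",M.T@(c-p),"cam fwd in tool",M.T@d["R"][2], "cam right",M.T@d["R"][0])
for n in("top","scene"):
    d=load(n+"0"); print(n,-d["R"].T@d["t"])
goto([0.555,0.12,0.25],-90);goto([0.555,0.12,0.25],90)
E
```

```text
[0.25640787 0.62400269 0.22582597] [[-0.925 -0.    -0.38 ]
 [ 0.38  -0.001 -0.925]
 [-0.    -1.     0.001]]
cam world [0.32541319 0.59619678 0.38300131] in tool [-0.07442199 -0.15716318 -0.00030533] cam fwd in tool [2.75013189e-01 9.61440171e-01 7.37292139e-04] cam right [-8.24215646e-04 -5.31100766e-04  9.99999519e-01]
top [0.39578857 0.03231045 1.12472349]
scene [1.30921733 0.1879638  0.90971079]
tcp [0.2564 0.624  0.2258] toolx heading 157.66 tilt [-0.    -0.001 -1.   ]
shift cm in present axes [-46.78  -2.36  35.27]
turn about tool y (deg) -112.34
shift after turn first [50.4  -2.36 29.86]
tcp [0.2564 0.624  0.2258] toolx heading 157.66 tilt [-0.    -0.001 -1.   ]
shift cm in present axes [-46.78  -2.36  35.27]
turn about tool y (deg) 67.66
shift after turn first [-50.4   -2.36 -29.86]
```

Emit:
{"op": "step_arm", "data": {
  "increments": [
    [-2,0,1,0],
    [-4,0,2.1,0],
    [-4.2,0,2.2,0],
    [-4.2,0,2.2,0],
    [-4.2,0,2.2,0],
    [-4.2,0,2.2,0],
    [-4.2,0,2.2,0],
    [-4.2,0,2.2,0],
    [-4.2,0,2.2,0],
    [-3.5,0,1.8,0],
    [-2.2,0,1.1,0],
    [0,0,0,0]
  ]
}}

```text
t: 1.65
eef_pos: [0.5561, 0.2679, 0.2263]
eef_rot: [0.138, -0.138, -0.693, 0.694]
contact_force: [1.1, 0.7, -0.5]
finger_gap: 0.0874
```

Emit:
{"op": "step_arm", "data": {
  "increments": [
    [0,0,0,-5],
    [0,0,0,-10],
    [0,0,0,-10],
    [0,0,0,-10],
    [0,0,0,-10],
    [0,0,0,-10],
    [0,0,0,-10],
    [0,0,0,-10],
    [0,0,0,-10],
    [0,0,0,-10],
    [0,0,0,-10],
    [0,0,0,-7]
  ]
}}

```text
t: 3.15
eef_pos: [0.5547, 0.2704, 0.2266]
eef_rot: [0.5, -0.5, 0.5, -0.5]
contact_force: [0.2, -0.5, -0.3]
finger_gap: 0.0876
```

```bash
python3 - <<'E'
from h import *
d=snap("wrist","w1"); s=get_state(); print(s["t"],s["qpos"].round(3)); goto([0.555,0.27,0.21],-90)
E
```

```text
3.2 [ 0.769  0.264 -0.122 -0.    -1.184  2.377]
tcp [0.5547 0.2703 0.2266] toolx heading -89.74 tilt [-0.  0. -1.]
shift cm in present axes [0.03 1.66 0.03]
turn about tool y (deg) 0.26
shift after turn first [0.03 1.66 0.03]
```

View pics/w1.png

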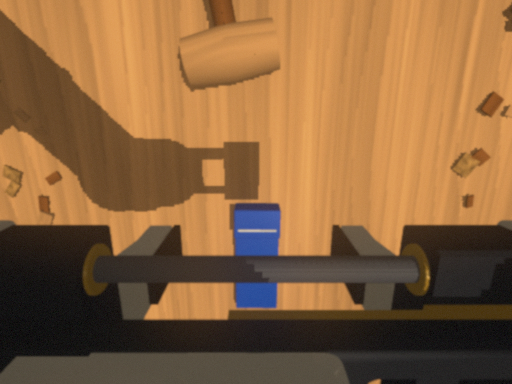

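The wrist camera looks toward tool -x: the mallet is at (230,50) and the shim's block at (257,230). So I move over the bridge and higher to see both the shim and the bridge.

Emit:
{"op": "step_arm", "data": {
  "increments": [
    [2,-1,0,0],
    [4,-1,0,0],
    [4,-1,0,0],
    [4,-1,0,0],
    [4,-1,0,0],
    [4,-1,0,0],
    [2.5,-1,0,0],
    [0.9,0,0,0],
    [0,0,0,0],
    [0,0,0,0]
  ]
}}

```text
t: 4.45
eef_pos: [0.5536, 0.0167, 0.2962]
eef_rot: [0.498, -0.499, 0.502, -0.501]
contact_force: [0.0, 0.8, -0.5]
finger_gap: 0.0877
```

```bash
python3 - <<'E'
from h import *
d=snap("wrist","w2"); s=get_state(); print(s["t"],s["qpos"].round(3)); goto([0.555,0.27,0.21],-90)
print(proj(d,[[.555,.057,.014],[.555,.217,.032],[.535,.03,.04]]))
E
```

```text
4.5 [ 0.384  0.121 -0.145 -0.    -1.306  2.752]
tcp [0.5537 0.0169 0.2962] toolx heading -90.31 tilt [-0.001 -0.    -1.   ]
shift cm in present axes [-25.31   8.62  -0.  ]
turn about tool y (deg) -0.31
shift after turn first [-25.31   8.62   0.13]
[[256.53912591 132.13401477]
 [255.98394244   4.15664887]
 [242.47449363 153.1560577 ]]
```

View pics/w2.png

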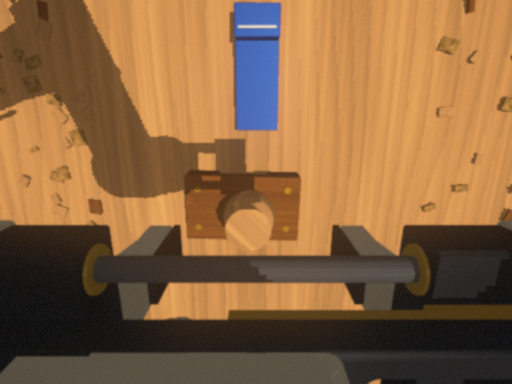

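Clear view. The shim runs from rows 3 to 130 and its sides are at columns 235–279. The bridge's front edge is near row 175, columns 186–299, and the cup top is at (250,222). I fit edges now.

```bash
python3 - <<'E'
from h import *
d=load("w2"); f=d["frame"]
cv2.imwrite("pics/w2c.png",cv2.resize(f[160:246,176:310],None,fx=5.5,fy=5.5,interpolation=cv2.INTER_CUBIC))
m=blue(d,100); c=big(m)[0]; print(cv2.boundingRect(c))
g=f.astype(float); ind=g[:,:,0]-g[:,:,2]  # blue - red
def cross(line,th,start=0):
    # subpixel crossings
    s=np.where(np.diff((line>th).astype(int))!=0)[0]; return [i+(th-line[i])/(line[i+1]-line[i])+start for i in s]
L=[];Rr=[]
for r in range(46,126,2):
    k=cross(ind[r,215:300],30,215); L.append((k[0],r));Rr.append((k[-1],r))
for nm,E in(("L",L),("R",Rr)):
    W=cast(d,E,0.014); p=np.polyfit(W[:,1],W[:,0],1); print(nm,p,"x at y=.1",np.polyval(p,.1),"res",np.std(W[:,0]-np.polyval(p,W[:,1])))
L2=[(cross(ind[r,215:300],30,215)[0],r) for r in range(6,34,2)];R2=[(cross(ind[r,215:300],30,215)[-1],r) for r in range(6,34,2)]
print("block x",cast(d,L2,.032)[:,0].mean(),cast(d,R2,.032)[:,0].mean())
N=[(c_,cross(ind[100:150,c_],30,100)[-1]) for c_ in range(240,276,3)]
W=cast(d,N,.014); print("nose y (z.014)",np.polyfit(W[:,0],W[:,1],1),W[:,1].mean()); W=cast(d,N,.0); print("nose z0",W[:,1].mean())
N=[(c_,cross(ind[0:20,c_],30,0)[0]) for c_ in range(240,276,3)]
W=cast(d,N,.032); print("tail y(z.032)",np.polyfit(W[:,0],W[:,1],1),W[:,1].mean())
# shoulder edge dark line
for c_ in (245,257,270): print(c_,f[20:46,c_].astype(int).sum(1).tolist())
h=cv2.cvtColor(f,cv2.COLOR_BGR2GRAY)
for c_ in (205,230,255,280): print(c_,h[165:190,c_].tolist())
for r in (185,200,215,230): print(r,h[r,180:195].tolist(),h[r,290:306].tolist())
E
```

```text
(236, 39, 42, 90)
L [0.00902693 0.52471819] x at y=.1 0.5256208791426975 res 7.078464541253114e-05
R [0.00781136 0.58361144] x at y=.1 0.5843925723584773 res 8.60825310389688e-05
block x 0.5266766257925404 0.584989842019884
nose y (z.014) [-0.00578373  0.06438826] 0.061178513395475864
nose z0 0.060218424113244184
tail y(z.032) [-0.01351483  0.22631173] 0.21880208193007752
245 [354, 361, 358, 365, 434, 545, 616, 572, 431, 359, 359, 359, 362, 365, 362, 338, 283, 221, 186, 207, 268, 340, 359, 363, 352, 360]
257 [367, 360, 365, 373, 446, 556, 631, 585, 440, 368, 368, 368, 364, 366, 371, 344, 280, 217, 197, 208, 266, 343, 361, 369, 364, 375]
270 [377, 373, 380, 389, 448, 567, 636, 591, 447, 379, 386, 379, 381, 376, 377, 347, 277, 211, 192, 204, 275, 350, 380, 378, 379, 375]
205 [162, 163, 162, 163, 151, 113, 67, 52, 55, 60, 69, 91, 97, 100, 99, 87, 67, 61, 58, 61, 59, 60, 61, 66, 80]
230 [87, 85, 85, 87, 84, 86, 83, 80, 70, 59, 55, 59, 58, 59, 55, 61, 59, 59, 60, 57, 59, 63, 59, 61, 60]
255 [156, 156, 156, 157, 152, 134, 101, 85, 78, 66, 61, 73, 90, 100, 98, 99, 98, 98, 99, 98, 101, 97, 100, 100, 92]
280 [150, 152, 153, 152, 152, 148, 127, 87, 61, 63, 66, 68, 80, 98, 105, 103, 104, 104, 103, 103, 103, 103, 105, 107, 107]
185 [90, 89, 89, 83, 76, 65, 60, 63, 61, 60, 61, 59, 59, 59, 62] [103, 103, 104, 105, 102, 105, 102, 103, 104, 108, 126, 150, 166, 168, 165, 166]
200 [162, 164, 162, 154, 127, 99, 95, 99, 102, 101, 99, 99, 97, 94, 90] [98, 99, 98, 99, 98, 97, 95, 96, 99, 118, 145, 164, 168, 167, 166, 167]
215 [162, 162, 165, 165, 156, 127, 97, 93, 93, 93, 97, 93, 96, 97, 93] [102, 100, 104, 103, 106, 104, 104, 105, 117, 146, 162, 167, 166, 165, 166, 167]
230 [90, 133, 158, 166, 167, 161, 140, 115, 99, 101, 102, 101, 100, 101, 100] [99, 102, 102, 101, 97, 100, 103, 118, 145, 161, 168, 166, 168, 167, 168, 168]
```

View pics/w2c.png

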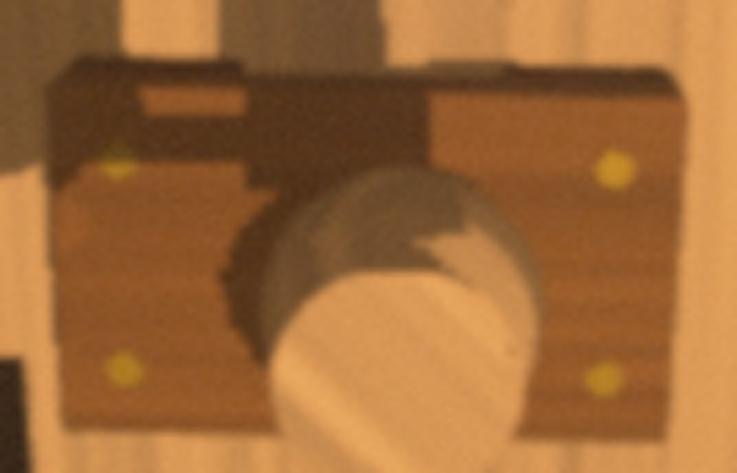

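```bash
python3 - <<'E'
from h import *
d=load("w2"); h=cv2.GaussianBlur(cv2.cvtColor(d["frame"],cv2.COLOR_BGR2GRAY),(3,3),0).astype(float)
def cr(line,th,st,first=True):
    s=np.where(np.diff((line>th).astype(int))!=0)[0]; i=s[0] if first else s[-1]
    return i+(th-line[i])/(line[i+1]-line[i])+st
Lp=[(cr(h[r,180:195],130,180),r) for r in range(194,224,2)]
Rp=[(cr(h[r,290:308],135,290,False),r) for r in range(182,232,2)]
Bp=[(c,cr(h[232:246,c],130,232,False)) for c in list(range(192,222,3))+list(range(276,293,3))]
Fp=[(c,cr(h[174:182,c],82,174,False)) for c in list(range(256,296,3))]
Fl=[(c,cr(h[172:178,c],82,172,False)) for c in range(204,219,3)]
for nm,P,ax in(("L",Lp,1),("R",Rp,1),("B",Bp,0),("F",Fp,0),("Fl",Fl,0),("F+",Fp+Fl,0)):
    W=cast(d,P,.04); p=np.polyfit(W[:,ax],W[:,1-ax],1); print(nm,"slope deg",np.degrees(np.arctan(p[0])).round(2),"mean",W.mean(0).round(4),"res",np.std(W[:,1-ax]-np.polyval(p,W[:,ax])).round(5), "at",np.polyval(p,-.02 if ax else .53).round(4))
# nails
n=cv2.inRange(cv2.cvtColor(d["frame"],cv2.COLOR_BGR2HSV),(20,150,90),(32,255,220))
for c in big(n)[:8]:
    M=cv2.moments(c)
    if M["m00"]>2: q=(M["m10"]/M["m00"],M["m01"]/M["m00"]); print("nail",np.round(q,1),M["m00"],cast(d,[q],.04).round(4))
# top view check of bridge
E
```

```text
L slope deg 0.54 mean [ 0.4472 -0.0514  0.04  ] res 0.00024 at 0.4475
R slope deg 1.53 mean [ 0.6176 -0.0493  0.04  ] res 0.00016 at 0.6184
B slope deg -1.54 mean [ 0.5208 -0.102   0.04  ] res 0.00026 at -0.1022
F slope deg -1.32 mean [ 0.582  -0.0044  0.04  ] res 0.00014 at -0.0033
Fl slope deg -1.43 mean [ 0.4876 -0.0023  0.04  ] res 7e-05 at -0.0033
F+ slope deg -1.32 mean [ 0.5572 -0.0039  0.04  ] res 0.00013 at -0.0033
```

Results: bridge origin ≈ (0.5335, -0.0034), heading -91.4°; its width of 171 mm and depth of 99 mm match the given sizes. Shim origin ≈ (0.5557, 0.180), heading -90.5°; its width of 59 mm and length of 158 mm also match. The plan:

1. Grip the block lightly near its tail.
2. Slide it to align with the passage and run the tongue in.
3. Release and push home from behind, so the gripper body stays clear of the cup.

Emit:
{"op": "step_arm", "data": {
  "increments": [
    [-2,0.5,0,0.2],
    [-4,1,0,0],
    [-4,2,0,0],
    [-4,3,0.1,0],
    [-3,4,0,0],
    [-2.1,4,0,0],
    [0,4,0,0],
    [0,2.5,0,0],
    [0,0.6,0,0],
    [0,0,0,0],
    [0,0,0,0]
  ],
  "jaw": 1
}}

```text
t: 5.88
eef_pos: [0.5573, 0.2078, 0.0819]
eef_rot: [-0.498, 0.497, -0.502, 0.502]
contact_force: [-0.3, -0.8, 0.7]
finger_gap: 0.0877
```

```bash
python3 - <<'E'
from h import *
d=snap("wrist","w3"); s=get_state(); print(s["t"],s["qpos"].round(3)); goto([0.5559,0.208,0.007],-90.48)
snap("scene","s3"); f=load("s3")["frame"]; cv2.imwrite("pics/s3c.png",cv2.resize(f[100:260,180:420],None,fx=3.3,fy=3.3,interpolation=cv2.INTER_CUBIC))
E
```

```text
5.925 [ 0.685  0.358 -0.353  0.    -0.858  2.447]
tcp [0.5573 0.2077 0.0819] toolx heading -90.53 tilt [ 0.002  0.001 -1.   ]
shift cm in present axes [-0.01  7.49 -0.15]
turn about tool y (deg) -0.05
shift after turn first [-0.01  7.49 -0.15]
```

View pics/w3.png

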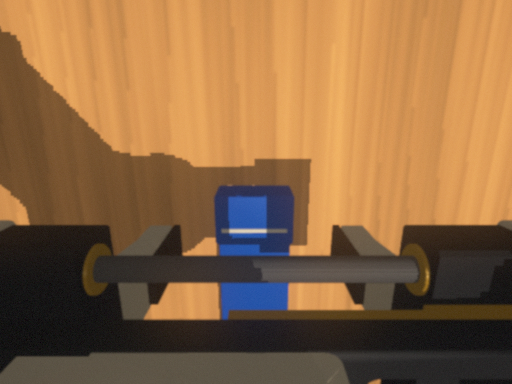

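View pics/s3c.png

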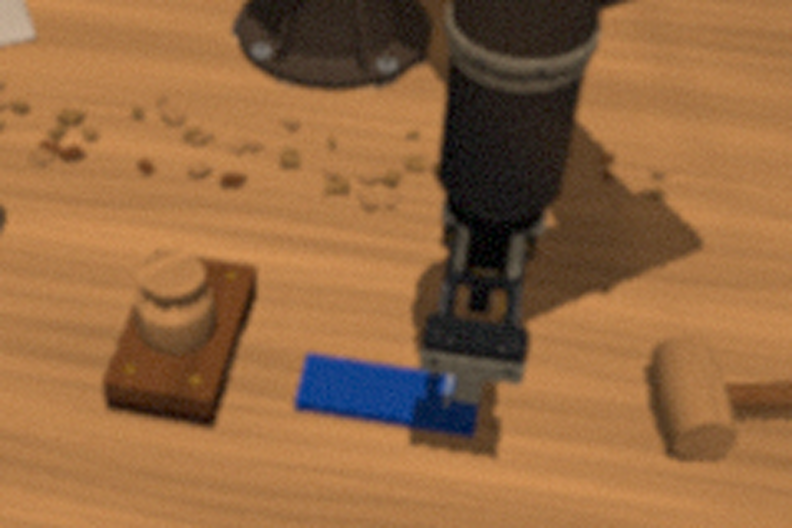

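The block is at columns 216–293 with its tail edge at row 186, centred between the fingers and well clear of the mallet. I descend and grip lightly.

Emit:
{"op": "step_arm", "data": {
  "increments": [
    [0,1,-0.15,0],
    [0,2,0,0],
    [0,2,0,0],
    [0,1.5,0,0],
    [0,0.7,0,0],
    [0,0.2,0,0],
    [0,0,0,0],
    [0,0,0,0]
  ]
}}

```text
t: 6.98
eef_pos: [0.5554, 0.2075, 0.0072]
eef_rot: [-0.498, 0.497, -0.502, 0.502]
contact_force: [-0.0, -0.0, -0.9]
finger_gap: 0.0875
```

Emit:
{"op": "step_arm", "data": {
  "increments": [
    [0,0,0,0],
    [0,0,0,0],
    [0,0,0,0],
    [0,0,0,0],
    [0,0,0,0],
    [0,0,0,0]
  ],
  "jaw": 0.5,
  "newtons": 6
}}

```text
t: 7.72
eef_pos: [0.5552, 0.2072, 0.0066]
eef_rot: [-0.498, 0.498, -0.502, 0.502]
contact_force: [-0.5, 0.3, 0.7]
finger_gap: 0.0597
```

```bash
python3 - <<'E'
from h import *
s=get_state(); print(s["t"],s["finger_gap"],s["contact_force"].round(2))
b=np.array([.5335,-.0034]); a=np.radians(-91.4); e=np.array([np.cos(a),np.sin(a)])
for g in (-.150,-.04): # shim origin x in bridge frame
    q=b+e*(g-.028); print(g); goto([*q,.0078],-91.4)
E
```

```text
7.725 0.059692395252405085 [-0.47  0.33  0.73]
-0.15
tcp [0.5552 0.2072 0.0066] toolx heading -90.53 tilt [ 0.  0. -1.]
shift cm in present axes [ 3.29 -0.12 -1.7 ]
turn about tool y (deg) 0.87
shift after turn first [ 3.31 -0.12 -1.65]
-0.04
tcp [0.5552 0.2072 0.0066] toolx heading -90.53 tilt [ 0.  0. -1.]
shift cm in present axes [14.28 -0.12 -1.87]
turn about tool y (deg) 0.87
shift after turn first [14.31 -0.12 -1.65]
```

Gripped, with a gap of 59.7 mm against the 60 mm width. Now I slide to align with the passage, stopping the nose about 30 mm short of the bridge.

Emit:
{"op": "step_arm", "data": {
  "increments": [
    [0.1,0,-0.1,0.2],
    [0.4,0,-0.2,0.2],
    [0.6,0,-0.3,0.2],
    [0.6,0,-0.3,0.2],
    [0.6,0,-0.3,0.1],
    [0.5,0,-0.25,0],
    [0.3,0,-0.15,0],
    [0.2,0,-0.05,0],
    [0,0,0,0],
    [0,0,0,0]
  ]
}}

```text
t: 8.98
eef_pos: [0.5378, 0.1743, 0.0066]
eef_rot: [-0.494, 0.494, -0.506, 0.506]
contact_force: [-0.8, -0.5, 4.3]
finger_gap: 0.0601
```

```bash
python3 - <<'E'
from h import *
s=get_state(); print(s["t"],s["finger_gap"],s["contact_force"].round(2))
b=np.array([.5335,-.0034]); a=np.radians(-91.4); e=np.array([np.cos(a),np.sin(a)])
for g in (-.150,-.04):
    q=b+e*(g-.028); print(g); goto([*q,.0070],-91.4)
for n,(x0,x1,y0,y1) in dict(top=(180,310,140,235),scene=(190,340,160,245)).items():
    d=snap(n,n+"4"); cv2.imwrite(f"pics/{n}4c.png",cv2.resize(d["frame"][y0:y1,x0:x1],None,fx=5,fy=5,interpolation=cv2.INTER_CUBIC))
E
```

```text
8.975 0.06014472736453361 [-0.81 -0.52  4.29]
-0.15
tcp [0.5378 0.1743 0.0066] toolx heading -91.43 tilt [-0.    -0.001 -1.   ]
shift cm in present axes [-0.03 -0.04  0.  ]
turn about tool y (deg) -0.03
shift after turn first [-0.03 -0.04  0.  ]
-0.04
tcp [0.5378 0.1743 0.0066] toolx heading -91.43 tilt [-0.    -0.001 -1.   ]
shift cm in present axes [ 1.097e+01 -3.000e-02  1.000e-02]
turn about tool y (deg) -0.03
shift after turn first [10.97 -0.03  0.  ]
```

View pics/top4c.png

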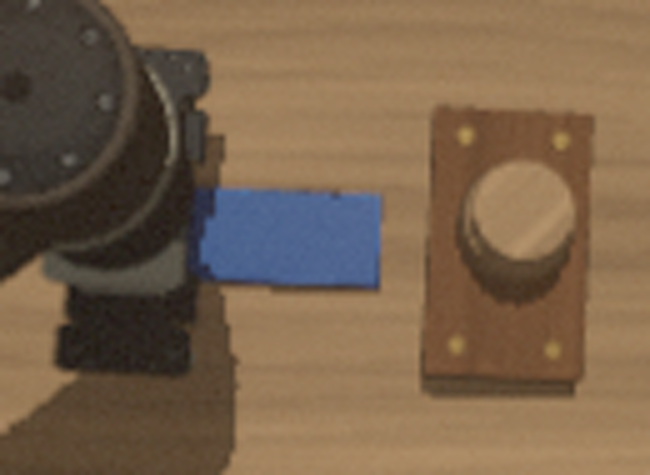

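View pics/scene4c.png

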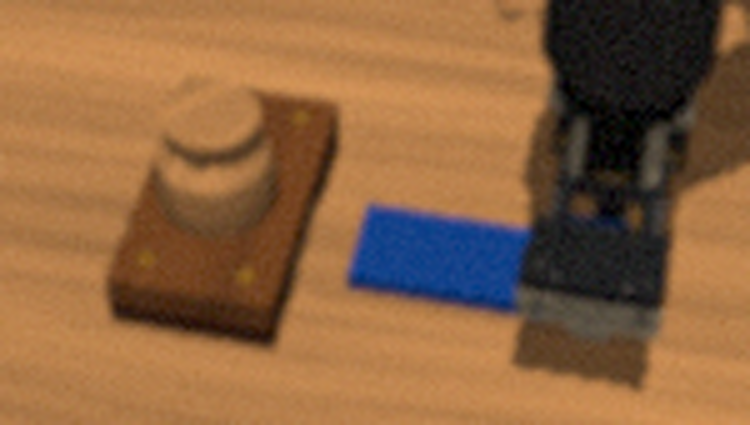

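```bash
python3 - <<'E'
from h import *
d=load("top4"); g=d["frame"].astype(float)
ind=cv2.GaussianBlur(g[:,:,0]-g[:,:,2],(3,3),0)
def cr(line,th,st):
    s=np.where(np.diff((line>th).astype(int))!=0)[0]; return [i+(th-line[i])/(line[i+1]-line[i])+st for i in s]
A=[];B=[]
for c in range(224,254,2):
    k=cr(ind[165:212,c],10,165); A.append((c,k[0]));B.append((c,k[-1]))
a=cast(d,A,.014);b=cast(d,B,.0); b14=cast(d,B,.014)
for nm,W in(("far",a),("near z0",b),("near z14",b14)):
    p=np.polyfit(W[:,1],W[:,0],1); print(nm,p.round(4),"x@.08",np.polyval(p,.08).round(4))
# bridge in top: brownness (R/G ratio)
r=cv2.GaussianBlur(g[:,:,2]/(g[:,:,1]+1),(3,3),0); v=g.sum(2)
print(v[155:168,280].astype(int).tolist(), v[210:225,280].astype(int).tolist())
print(v[190,258:272].astype(int).tolist(),v[190,290:304].astype(int).tolist())
E
```

```text
far [0.0225 0.5656] x@.08 0.5674
near z0 [0.0165 0.5078] x@.08 0.5091
near z14 [0.0165 0.5064] x@.08 0.5077
[369, 379, 391, 391, 381, 382, 356, 260, 249, 249, 253, 256, 257] [238, 244, 241, 245, 243, 212, 190, 228, 204, 289, 368, 371, 369, 379, 374]
[343, 343, 340, 340, 340, 339, 342, 262, 264, 260, 255, 252, 252, 269] [270, 220, 198, 183, 259, 267, 251, 247, 338, 332, 341, 332, 347, 339]
```

```bash
python3 - <<'E'
from h import *
d=load("top4"); h=cv2.GaussianBlur(d["frame"].astype(float).sum(2),(3,3),0)
def cr(line,th,st):
    s=np.where(np.diff((line>th).astype(int))!=0)[0]; return [i+(th-line[i])/(line[i+1]-line[i])+st for i in s]
F=[(c,cr(h[155:170,c],310,155)[0]) for c in range(270,294,2)]
N=[(c,cr(h[208:219,c],224,208)[0]) for c in range(270,292,2)]
E=[(cr(h[r,258:272],300,258)[0],r) for r in list(range(167,210,3))]
for nm,P,ax in(("far",F,1),("near",N,1),("front",E,0)):
    W=cast(d,P,.04); p=np.polyfit(W[:,ax],W[:,1-ax],1); print(nm,p.round(4),W.mean(0).round(4))
E
```

```text
far [0.0346 0.6207] [ 0.6189 -0.0512  0.04  ]
near [0.0397 0.4534] [ 0.4514 -0.0505  0.04  ]
front [-0.0258  0.0117] [ 0.5335 -0.002   0.04  ]
```

The top view agrees: shim centreline and bridge centreline line up within about 1 mm once the shared ~2 mm camera offset is removed. I slide the tongue in.

Emit:
{"op": "step_arm", "data": {
  "increments": [
    [0.3,0,0,0],
    [0.6,0,0,0],
    [0.8,0,0,0],
    [0.8,0,0,0],
    [0.8,0,0,0],
    [0.8,0,0,0],
    [0.8,0,0,0],
    [0.6,0,0,0],
    [0.4,0,0,0],
    [0.1,0,0,0],
    [0,0,0,0],
    [0,0,0,0]
  ]
}}

```text
t: 10.58
eef_pos: [0.5365, 0.1144, 0.0066]
eef_rot: [-0.494, 0.494, -0.506, 0.506]
contact_force: [1.2, -0.1, 4.4]
finger_gap: 0.0596
```

```bash
python3 - <<'E'
from h import *
s=get_state(); print(s["t"],s["finger_gap"],s["contact_force"].round(2),s["ft_torque"].round(2))
b=np.array([.5335,-.0034]); a=np.radians(-91.4); e=np.array([np.cos(a),np.sin(a)])
for g in (-.025,):
    q=b+e*(g-.028); print(g); goto([*q,.0070],-91.4)
for n,(x0,x1,y0,y1) in dict(top=(180,310,140,235),scene=(190,340,160,245)).items():
    d=snap(n,n+"5"); cv2.imwrite(f"pics/{n}5c.png",cv2.resize(d["frame"][y0:y1,x0:x1],None,fx=5,fy=5,interpolation=cv2.INTER_CUBIC))
E
```

```text
10.575 0.059648447544880655 [ 1.17 -0.12  4.44] [-0.32 -0.61 -0.05]
-0.025
tcp [0.5365 0.1144 0.0066] toolx heading -91.43 tilt [-0. -0. -1.]
shift cm in present axes [ 6.48 -0.04 -0.01]
turn about tool y (deg) -0.03
shift after turn first [ 6.48 -0.04 -0.01]
```

View pics/top5c.png

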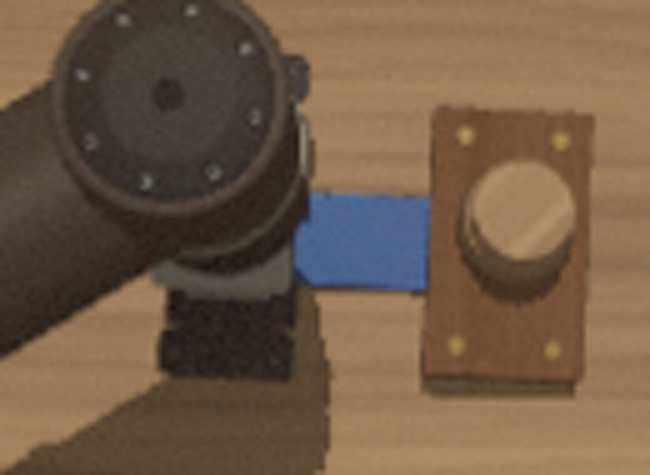

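View pics/scene5c.png

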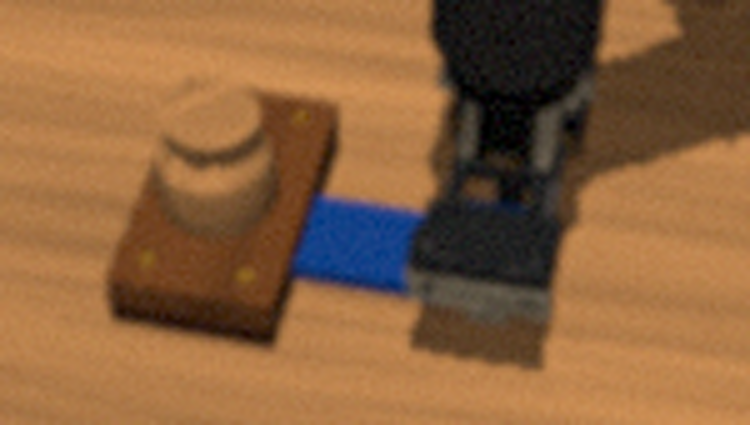

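The nose has entered the passage, the cup is unmoved and there is no side force. Continuing.

Emit:
{"op": "step_arm", "data": {
  "increments": [
    [0.3,0,0,0],
    [0.6,0,0,0],
    [0.8,0,0,0],
    [0.8,0,0,0],
    [0.8,0,0,0],
    [0.8,0,0,0],
    [0.7,0,0,0],
    [0.5,0,0,0],
    [0.2,0,0,0],
    [0,0,0,0],
    [0,0,0,0]
  ]
}}

```text
t: 12.05
eef_pos: [0.535, 0.059, 0.0066]
eef_rot: [-0.494, 0.494, -0.506, 0.506]
contact_force: [0.3, -1.3, 4.5]
finger_gap: 0.0604
```

```bash
python3 - <<'E'
from h import *
s=get_state(); print(s["t"],s["finger_gap"],s["contact_force"].round(2),s["ft_torque"].round(2))
b=np.array([.5335,-.0034]); a=np.radians(-91.4); e=np.array([np.cos(a),np.sin(a)])
for g in (-.025,):
    q=b+e*(g-.028); print(g); goto([*q,.0070],-91.4)
for n,(x0,x1,y0,y1) in dict(top=(180,310,140,235),scene=(190,340,160,245)).items():
    d=snap(n,n+"6"); cv2.imwrite(f"pics/{n}6c.png",cv2.resize(d["frame"][y0:y1,x0:x1],None,fx=5,fy=5,interpolation=cv2.INTER_CUBIC))
E
```

```text
12.05 0.060432688872678685 [ 0.31 -1.29  4.52] [-0.21 -0.69 -0.1 ]
-0.025
tcp [0.535  0.059  0.0066] toolx heading -91.43 tilt [-0.    -0.001 -1.   ]
shift cm in present axes [ 0.95 -0.04 -0.  ]
turn about tool y (deg) -0.03
shift after turn first [ 0.95 -0.04 -0.  ]
```

View pics/top6c.png

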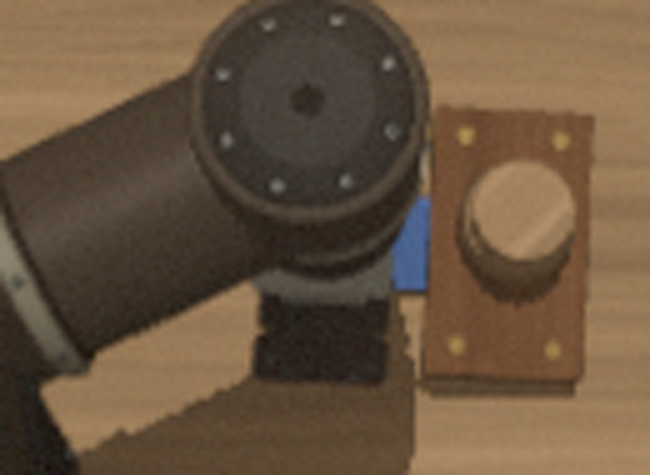

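View pics/scene6c.png

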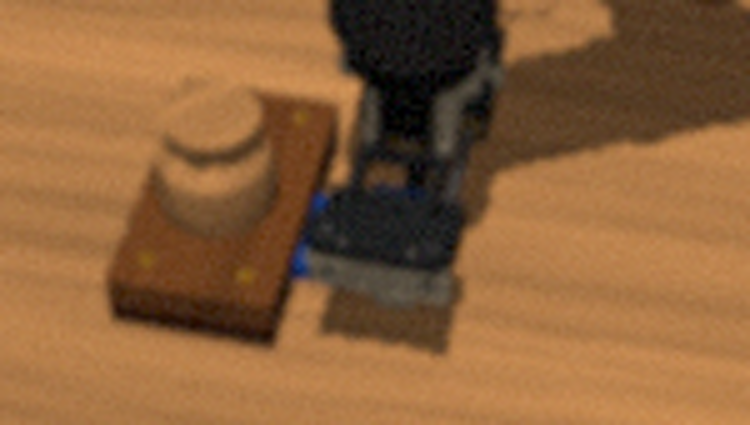

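About 34 mm remain. I release, rise and look from above the bridge before the final push.

Emit:
{"op": "step_arm", "data": {
  "increments": [
    [0,0,0,0],
    [0,0,0,0],
    [0,0,0,0],
    [0,0,0,0],
    [0,-0.5,0,0],
    [0,-2,0,0],
    [0,-4,0,0],
    [0,-4,0,0],
    [0,-4,0,0],
    [0,-4,0,0],
    [0,-4,0,0],
    [0,-3,0,0]
  ],
  "jaw": 1
}}

```text
t: 13.65
eef_pos: [0.5351, 0.0596, 0.264]
eef_rot: [-0.494, 0.493, -0.506, 0.506]
contact_force: [-0.1, 1.0, 0.4]
finger_gap: 0.0874
```

Emit:
{"op": "step_arm", "data": {
  "increments": [
    [1,-0.3,0,0],
    [1.5,0,0,0],
    [1.5,0,0,0],
    [1,0,0,0],
    [0,0,0,0],
    [0,0,0,0]
  ]
}}

```text
t: 14.4
eef_pos: [0.5338, 0.0095, 0.2643]
eef_rot: [0.494, -0.494, 0.506, -0.506]
contact_force: [-0.6, -0.3, -1.1]
finger_gap: 0.0874
```

```bash
python3 - <<'E'
from h import *
d=snap("wrist","w7"); s=get_state(); print(s["t"],s["qpos"].round(3)); goto([0.5359,0.094,0.1],-91.4)
E
```

```text
14.45 [ 0.386  0.102 -0.238 -0.    -1.231  2.731]
tcp [0.5338 0.0097 0.2644] toolx heading -91.44 tilt [-0. -0. -1.]
shift cm in present axes [-8.43 16.44 -0.  ]
turn about tool y (deg) -0.04
shift after turn first [-8.43 16.44  0.  ]
```

View pics/w7.png

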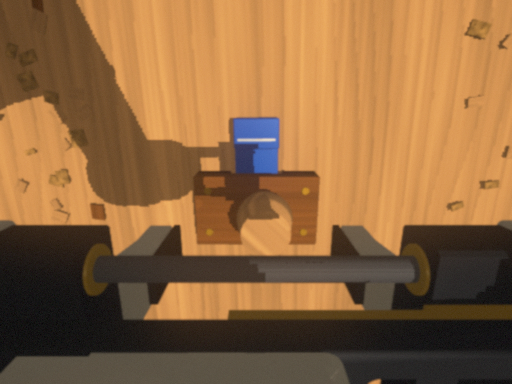

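The block sits at columns 235–279, rows 117–150. The bridge front edge is near row 178, columns 194–319, and the cup is in place. I measure the offsets.

```bash
cat > meas.py <<'E'
from h import *
def cr(line,th,st,first=True):
    s=np.where(np.diff((line>th).astype(int))!=0)[0]; i=s[0] if first else s[-1]
    return i+(th-line[i])/(line[i+1]-line[i])+st
def fit(d,nm,P,z,ax,at):
    W=cast(d,P,z); p=np.polyfit(W[:,ax],W[:,1-ax],1); r=W[:,1-ax]-np.polyval(p,W[:,ax])
    k=abs(r)<2*r.std()+1e-4; p=np.polyfit(W[k,ax],W[k,1-ax],1)
    print(nm,"deg",np.degrees(np.arctan(p[0])).round(2),"val",np.polyval(p,at).round(4),"res",r.std().round(5)); return p
E
python3 - <<'E'
from meas import *
d=load("w7"); f=d["frame"].astype(float); ind=f[:,:,0]-f[:,:,2]; h=cv2.GaussianBlur(cv2.cvtColor(d["frame"],cv2.COLOR_BGR2GRAY),(3,3),0).astype(float)
cv2.imwrite("pics/w7c.png",cv2.resize(d["frame"][105:250,185:330],None,fx=4,fy=4,interpolation=cv2.INTER_CUBIC))
L=[(cr(ind[r,220:300],30,220),r) for r in range(120,146,2)];R=[(cr(ind[r,220:300],30,220,False),r) for r in range(120,146,2)]
fit(d,"blockL",L,.032,1,.06);fit(d,"blockR",R,.032,1,.06)
L=[(cr(ind[r,220:300],30,220),r) for r in range(154,170,2)];R=[(cr(ind[r,220:300],30,220,False),r) for r in range(154,170,2)]
fit(d,"tongueL",L,.014,1,.03);fit(d,"tongueR",R,.014,1,.03)
T=[(c,cr(ind[105:130,c],30,105)) for c in range(239,277,2)]; fit(d,"tail",T,.032,0,.535)
for r in (195,205,220,232): print(r,h[r,188:202].astype(int).tolist(),h[r,312:326].astype(int).tolist())
for c in (210,225,240,258,272,290,310): print(c,h[165:190,c].astype(int).tolist(), h[238:248,c].astype(int).tolist())
E
```

```text
blockL deg 1.27 val 0.506 res 0.00028
blockR deg 0.85 val 0.5645 res 3e-05
tongueL deg 1.77 val 0.5074 res 0.00014
tongueR deg 0.36 val 0.5639 res 2e-05
tail deg -0.78 val 0.0718 res 5e-05
195 [158, 163, 162, 150, 126, 98, 80, 76, 75, 75, 74, 74, 75, 75] [97, 96, 96, 96, 97, 104, 124, 148, 163, 167, 168, 168, 170, 172]
205 [164, 166, 167, 164, 152, 128, 104, 96, 100, 102, 103, 103, 102, 101] [102, 102, 103, 103, 106, 120, 143, 161, 168, 168, 168, 169, 171, 172]
220 [165, 164, 165, 167, 166, 154, 129, 104, 93, 94, 96, 96, 96, 95] [104, 103, 104, 108, 121, 143, 161, 168, 169, 168, 168, 170, 171, 172]
232 [165, 165, 164, 166, 168, 167, 157, 135, 112, 101, 101, 102, 102, 102] [106, 105, 107, 117, 135, 154, 165, 168, 168, 169, 170, 170, 170, 170]
210 [168, 168, 168, 167, 160, 133, 91, 61, 54, 58, 64, 77, 92, 100, 101, 100, 100, 100, 100, 101, 100, 97, 88, 75, 70] [104, 103, 100, 98, 99, 110, 128, 144, 152, 154]
225 [89, 89, 89, 88, 84, 74, 58, 49, 51, 55, 58, 61, 65, 67, 68, 67, 67, 67, 66, 69, 72, 71, 65, 60, 59] [104, 104, 101, 98, 100, 113, 135, 155, 164, 165]
240 [57, 57, 58, 57, 57, 56, 55, 55, 55, 54, 55, 57, 59, 60, 60, 59, 59, 59, 59, 59, 58, 58, 59, 59, 59] [120, 118, 113, 108, 105, 111, 127, 146, 156, 158]
258 [100, 100, 100, 99, 99, 99, 96, 85, 70, 59, 58, 62, 67, 69, 69, 69, 70, 70, 69, 69, 69, 70, 69, 67, 64] [164, 166, 169, 172, 175, 177, 179, 180, 178, 177]
272 [106, 105, 105, 105, 105, 104, 102, 95, 81, 68, 66, 77, 91, 101, 103, 103, 102, 102, 102, 102, 102, 103, 104, 104, 103] [165, 165, 165, 165, 164, 164, 164, 165, 165, 165]
290 [169, 169, 169, 168, 160, 134, 94, 68, 62, 63, 68, 79, 93, 102, 105, 104, 104, 104, 104, 104, 105, 105, 105, 105, 105] [143, 141, 135, 126, 119, 121, 136, 155, 165, 167]
310 [167, 167, 166, 164, 157, 131, 94, 68, 62, 65, 71, 82, 95, 104, 106, 105, 105, 106, 106, 106, 105, 104, 105, 107, 109] [102, 102, 101, 100, 102, 112, 132, 152, 162, 164]
```

View pics/w7c.png

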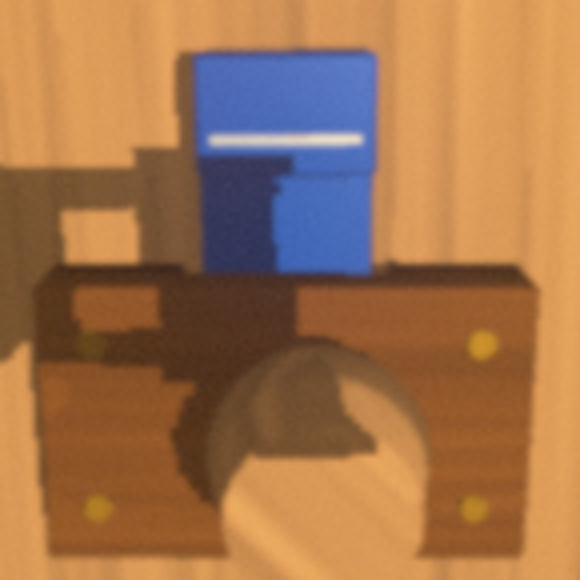

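```bash
python3 - <<'E'
from meas import *
d=load("w7"); h=cv2.GaussianBlur(cv2.cvtColor(d["frame"],cv2.COLOR_BGR2GRAY),(3,3),0).astype(float)
L=[(cr(h[r,186:204],130,186),r) for r in range(202,236,2)];R=[(cr(h[r,308:328],134,308,False),r) for r in range(186,236,2)]
fit(d,"L",L,.04,1,-.05);fit(d,"R",R,.04,1,-.05)
F=[(c,cr(h[174:180,c],82,174)) for c in list(range(206,222,2))+list(range(284,312,2))]; fit(d,"F",F,.04,0,.5335)
B=[(c,cr(h[238:248,c],132,238)) for c in list(range(205,234,2))+list(range(296,312,2))]; fit(d,"B",B,.04,0,.5335)
E
```

```text
L deg -0.37 val 0.4463 res 0.00032
R deg 1.51 val 0.6172 res 0.00014
F deg -1.2 val -0.0033 res 7e-05
B deg -1.47 val -0.1023 res 0.00032
```

Shim lateral error is about 0.8 mm and yaw within about 0.5°. Next I set both fingertips, with a 20 mm gap, behind the block's rear face.

Emit:
{"op": "step_arm", "data": {
  "increments": [
    [-1,0,0,0],
    [-2,0,0,0],
    [-2.5,0,0,0],
    [-2.2,1,0,0],
    [-1,3,0,0],
    [0,4,0,0],
    [0,4,0,0],
    [0,4,0,0],
    [0,3,0,0],
    [0,1.5,0,0],
    [0,0,0,0],
    [0,0,0,0]
  ],
  "jaw": 0.23,
  "newtons": 20
}}

```text
t: 15.95
eef_pos: [0.5368, 0.0973, 0.0607]
eef_rot: [-0.494, 0.493, -0.506, 0.506]
contact_force: [0.6, 0.6, 1.0]
finger_gap: 0.0199
```

```bash
python3 - <<'E'
from h import *
d=snap("wrist","w8"); s=get_state(); print(s["t"],s["finger_gap"],s["contact_force"].round(2)); goto([0.5361,0.097,0.009],-91.4)
E
```

```text
16.0 0.020337197744232236 [-0.42 -0.18 -0.26]
tcp [0.5369 0.0972 0.0609] toolx heading -91.41 tilt [ 0.002  0.001 -1.   ]
shift cm in present axes [ 0.03  5.19 -0.09]
turn about tool y (deg) -0.01
shift after turn first [ 0.03  5.19 -0.09]
```

View pics/w8.png

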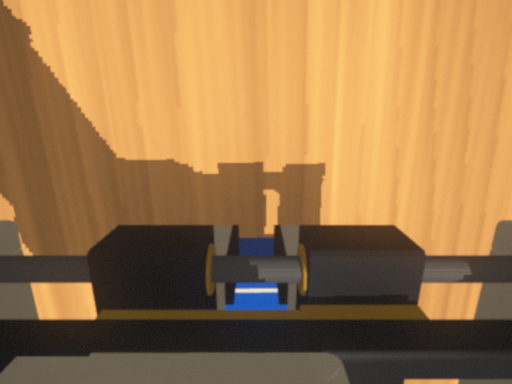

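```bash
python3 - <<'E'
from h import *
d=load("w8"); print(proj(d,[[.536,.0725,.032],[.537,.0972,.061],[.537,.0877,.061],[.537,.1067,.061],[.52,.1067,.061]]).round(1))
E
```

```text
[[255.  255.3]
 [255.7 241. ]
 [256.1 255.7]
 [255.3 225.9]
 [225.7 226.5]]
```

```bash
python3 - <<'E'
from h import *
d=load("w8"); print(cast(d,[(257,238),(257,290)],.032).round(4))
e=load("w7"); print(cast(e,[(257,117.5),(257,140)],.032).round(4))
cv2.imwrite("pics/w8c.png",cv2.resize(d["frame"][215:320,180:330],None,fx=5,fy=5,interpolation=cv2.INTER_CUBIC))
E
```

```text
[[0.5377 0.0857 0.032 ]
 [0.5367 0.0445 0.032 ]]
[[0.5371 0.0721 0.032 ]
 [0.5364 0.0435 0.032 ]]
```

View pics/w8c.png

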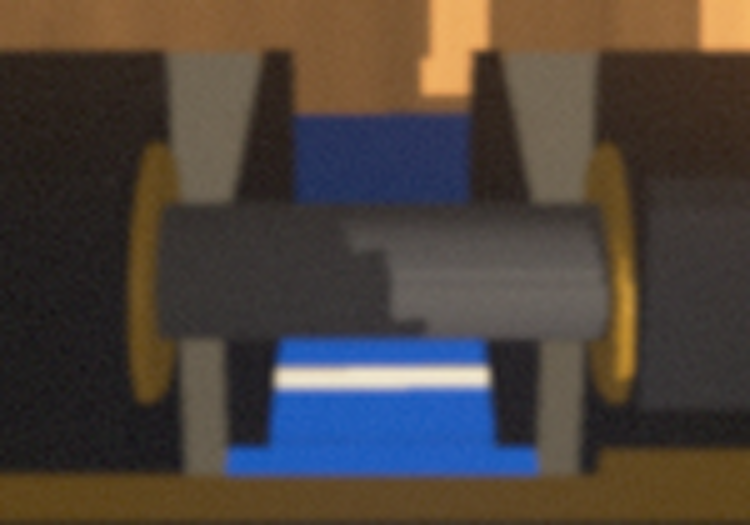

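The white line is still at y≈0.044, so the block has not moved, and the dark blue strip is its rear face. I lower the fingertips behind it.

Emit:
{"op": "step_arm", "data": {
  "increments": [
    [0,1,-0.1,0],
    [0,1.5,0,0],
    [0,1.5,0,0],
    [0,0.8,0,0],
    [0,0.3,0,0],
    [0,0,0,0],
    [0,0,0,0]
  ]
}}

```text
t: 16.88
eef_pos: [0.5353, 0.0967, 0.0089]
eef_rot: [-0.494, 0.493, -0.506, 0.506]
contact_force: [-0.9, -0.2, -0.1]
finger_gap: 0.0199
```

Emit:
{"op": "step_arm", "data": {
  "increments": [
    [0.3,0,0,0],
    [0.4,0,0,0],
    [0.4,0,0,0],
    [0.4,0,0,0],
    [0.4,0,0,0],
    [0.4,0,0,0],
    [0.4,0,0,0],
    [0.4,0,0,0],
    [0.3,0,0,0],
    [0,0,0,0],
    [0,0,0,0]
  ]
}}

```text
t: 18.25
eef_pos: [0.5338, 0.0624, 0.0084]
eef_rot: [0.493, -0.494, 0.506, -0.506]
contact_force: [-0.3, -0.4, 0.6]
finger_gap: 0.02
```

```bash
python3 - <<'E'
from h import *
s=get_state(); print(s["t"],s["finger_gap"],s["contact_force"].round(2)); goto([0.5347,0.046,0.009],-91.4)
for n,(x0,x1,y0,y1) in dict(top=(180,310,140,235),scene=(190,340,160,245)).items():
    d=snap(n,n+"9"); cv2.imwrite(f"pics/{n}9c.png",cv2.resize(d["frame"][y0:y1,x0:x1],None,fx=5,fy=5,interpolation=cv2.INTER_CUBIC))
E
```

```text
18.25 0.020045361923841144 [-0.29 -0.43  0.61]
tcp [0.5338 0.0624 0.0084] toolx heading -91.44 tilt [-0.001 -0.    -1.   ]
shift cm in present axes [ 1.63 -0.06  0.13]
turn about tool y (deg) -0.04
shift after turn first [ 1.63 -0.06  0.13]
```

View pics/scene9c.png

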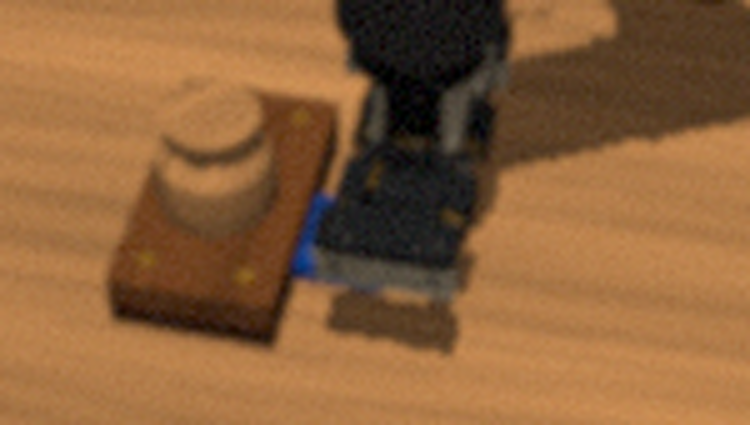

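View pics/top9c.png

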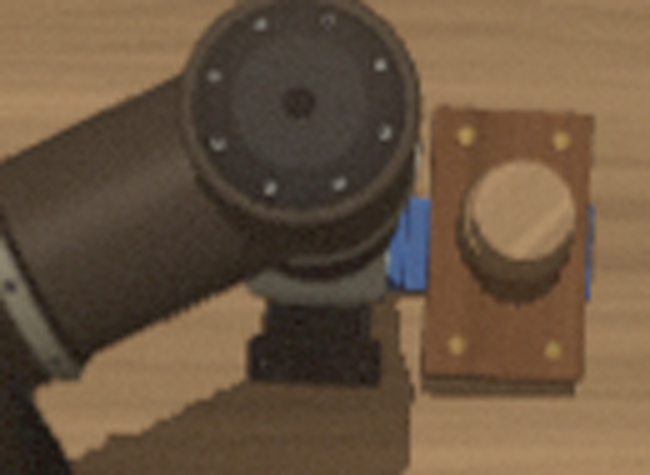

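The nose now peeks out at the back of the bridge, about 16 mm to go. I continue, then slow down to feel the contact.

Emit:
{"op": "step_arm", "data": {
  "increments": [
    [0.2,0,0,0],
    [0.3,0,0,0],
    [0.3,0,0,0],
    [0.2,0,0,0],
    [0.1,0,0,0],
    [0.1,0,0,0],
    [0,0,0,0]
  ]
}}

```text
t: 19.23
eef_pos: [0.5338, 0.0505, 0.0086]
eef_rot: [-0.494, 0.494, -0.506, 0.506]
contact_force: [-0.1, -0.2, 0.2]
finger_gap: 0.0204
```

Emit:
{"op": "step_arm", "data": {
  "increments": [
    [0.05,0,0,0],
    [0.05,0,0,0],
    [0,0,0,0]
  ]
}}

```text
t: 19.6
eef_pos: [0.5339, 0.0496, 0.0086]
eef_rot: [-0.494, 0.494, -0.506, 0.506]
contact_force: [-0.1, 0.6, 0.1]
finger_gap: 0.0203
```

Emit:
{"op": "step_arm", "data": {
  "increments": [
    [0.05,0,0,0],
    [0.05,0,0,0],
    [0,0,0,0]
  ]
}}

```text
t: 19.98
eef_pos: [0.5338, 0.0486, 0.0086]
eef_rot: [-0.494, 0.494, -0.506, 0.506]
contact_force: [0.3, -0.1, 1.1]
finger_gap: 0.02
```

Emit:
{"op": "step_arm", "data": {
  "increments": [
    [0.05,0,0,0],
    [0.05,0,0,0],
    [0,0,0,0]
  ]
}}

```text
t: 20.35
eef_pos: [0.5339, 0.0478, 0.0086]
eef_rot: [0.494, -0.494, 0.506, -0.506]
contact_force: [-0.4, 3.4, -0.2]
finger_gap: 0.0201
```

Emit:
{"op": "step_arm", "data": {
  "increments": [
    [0.05,0,0,0],
    [0,0,0,0],
    [0,0,0,0]
  ]
}}

```text
t: 20.72
eef_pos: [0.5339, 0.0478, 0.0086]
eef_rot: [0.494, -0.493, 0.506, -0.506]
contact_force: [-0.2, 5.9, 0.6]
finger_gap: 0.0201
```

Emit:
{"op": "step_arm", "data": {
  "increments": [
    [0.05,0,0,0],
    [0,0,0,0],
    [0,0,0,0]
  ]
}}

```text
t: 21.1
eef_pos: [0.5339, 0.0477, 0.0086]
eef_rot: [0.494, -0.493, 0.506, -0.506]
contact_force: [-2.3, 9.8, -0.3]
finger_gap: 0.0197
```

Firm contact: the TCP is stationary at y=0.0478 and the force has risen to 10 N. One slightly firmer press to square it, then I back straight off.

Emit:
{"op": "step_arm", "data": {
  "increments": [
    [0.1,0,0,0],
    [0,0,0,0],
    [0,0,0,0],
    [0,0,0,0]
  ]
}}

```text
t: 21.6
eef_pos: [0.5339, 0.0477, 0.0087]
eef_rot: [0.495, -0.493, 0.507, -0.506]
contact_force: [-3.9, 15.6, 1.3]
finger_gap: 0.0199
```

Emit:
{"op": "step_arm", "data": {
  "increments": [
    [-0.3,0,0,0],
    [-0.7,0,0,0],
    [-1,0,0,0],
    [-1,0,0,0],
    [0,-1,0,0],
    [0,-3,0,0],
    [0,-4,0,0],
    [0,-4,0,0],
    [0,-5,0,0],
    [0,-5,0,0],
    [0,-3.5,0,0],
    [0,0,0,0]
  ]
}}

```text
t: 23.1
eef_pos: [0.5356, 0.0758, 0.2676]
eef_rot: [-0.496, 0.492, -0.505, 0.507]
contact_force: [-0.5, -0.0, -1.3]
finger_gap: 0.0201
```

Emit:
{"op": "step_arm", "data": {
  "increments": [
    [1,0,0,0],
    [2,0,0,0],
    [2,0,0,0],
    [1.5,0,0,0],
    [0.5,0,0,0],
    [0,0,0,0],
    [0,0,0,0]
  ],
  "jaw": 1
}}

```text
t: 23.98
eef_pos: [0.5328, 0.0059, 0.2635]
eef_rot: [0.494, -0.494, 0.506, -0.506]
contact_force: [-0.3, -0.3, 1.1]
finger_gap: 0.0839
```

```bash
python3 - <<'E'
from h import *
d=snap("wrist","w10"); s=get_state(); print(s["t"],s["eef_pos"],s["contact_force"].round(1))
cv2.imwrite("pics/w10c.png",cv2.resize(d["frame"][105:265,180:330],None,fx=3.7,fy=3.7,interpolation=cv2.INTER_CUBIC))
for n,(x0,x1,y0,y1) in dict(top=(180,310,140,235),scene=(190,340,160,245)).items():
    d=snap(n,n+"10"); cv2.imwrite(f"pics/{n}10c.png",cv2.resize(d["frame"][y0:y1,x0:x1],None,fx=5,fy=5,interpolation=cv2.INTER_CUBIC))
E
```

```text
24.025 [0.5327619  0.00597976 0.2635525 ] [-0.5 -0.7 -0.1]
```

View pics/w10c.png

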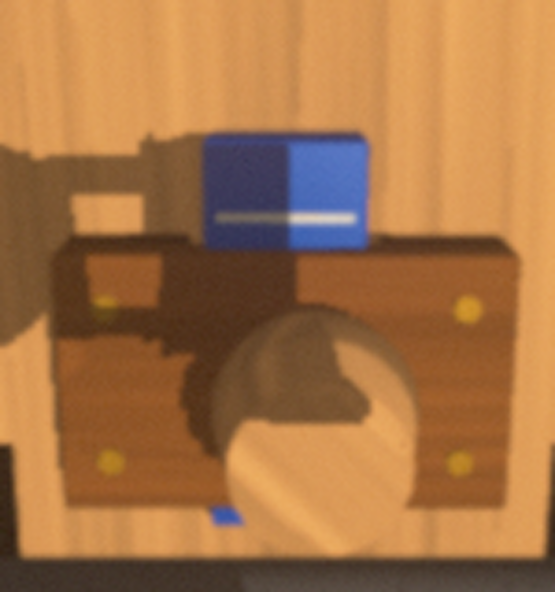

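View pics/scene10c.png

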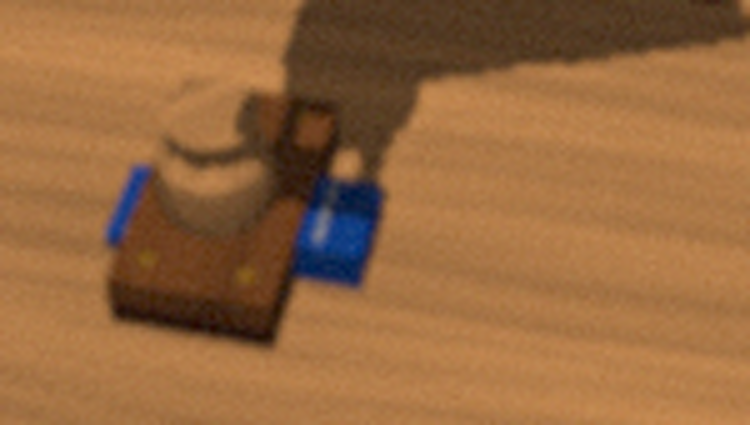

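The block appears flush with the bridge's front edge, and the nose sticks out at the back. I check yaw and lateral position numerically.

```bash
python3 - <<'E'
from meas import *
d=load("w10"); f=cv2.GaussianBlur(d["frame"],(3,3),0).astype(float); ind=f[:,:,0]-f[:,:,2]; h=cv2.cvtColor(f.astype(np.uint8),cv2.COLOR_BGR2GRAY).astype(float)
c=big(blue(d,100))
print([cv2.boundingRect(x) for x in c[:3]])
L=[(cr(ind[r,225:295],25,225),r) for r in range(145,170,2)];R=[(cr(ind[r,225:295],25,225,False),r) for r in range(145,170,2)]
pL=fit(d,"blockL",L,.032,1,.015);pR=fit(d,"blockR",R,.032,1,.015)
Lb=[(cr(h[r,186:206],130,186),r) for r in range(200,238,2)];Rb=[(cr(h[r,306:328],134,306,False),r) for r in range(186,238,2)]
fit(d,"bridge L",Lb,.04,1,-.05);fit(d,"bridge R",Rb,.04,1,-.05)
for cc in (245,252,262,272): print(cc,h[134:150,cc].astype(int).tolist(),ind[134:150,cc].astype(int).tolist(),"|",ind[164:180,cc].astype(int).tolist())
T=[(cc,cr(ind[130:150,cc],25,130)) for cc in range(238,277,2)]; fit(d,"tail bottom edge(z0)",T,.0,0,.5335)
S=[(cc,cr(ind[160:182,cc],25,160,False)) for cc in range(262,277,2)]; fit(d,"shoulder z32",S,.032,0,.5335)
w=cv2.inRange(cv2.cvtColor(d["frame"],cv2.COLOR_BGR2HSV),(0,0,110),(180,60,255)); w[:150]=0; w[175:]=0;w[:,:235]=0;w[:,280:]=0
ys,xs=np.nonzero(w); print(len(xs)); 
l=f.sum(2); P=[(cc,(np.arange(156,172)*np.clip(l[156:172,cc]-np.median(l[145:156,cc])-40,0,None)).sum()/np.clip(l[156:172,cc]-np.median(l[145:156,cc])-40,0,None).sum()) for cc in list(range(241,254,2))+list(range(262,274,2))]
fit(d,"white line",P,.032,0,.5335)
F=[(cc,cr(h[170:180,cc],82,170,False)) for cc in list(range(206,222,2))+list(range(284,312,2))]; fit(d,"F",F,.04,0,.5335)
E
```

```text
[(237, 142, 42, 30), (238, 243, 6, 3), (238, 168, 7, 3)]
blockL deg 5.84 val 0.5079 res 0.01312
blockR deg 1.02 val 0.5635 res 0.00017
bridge L deg -0.75 val 0.4462 res 0.00038
bridge R deg 1.57 val 0.6171 res 0.00016
245 [159, 158, 159, 159, 155, 142, 115, 87, 74, 71, 69, 67, 65, 64, 64, 65] [-126, -126, -126, -124, -120, -101, -61, -12, 27, 41, 35, 27, 26, 27, 27, 26] | [-7, 12, 27, 32, 34, 34, 31, 18, -5, -33, -48, -52, -53, -53, -53, -52]
252 [156, 155, 155, 155, 151, 139, 114, 86, 73, 71, 68, 66, 65, 65, 65, 65] [-122, -122, -123, -122, -117, -98, -58, -9, 29, 41, 35, 27, 24, 25, 26, 26] | [-9, 9, 26, 32, 35, 34, 32, 19, -6, -32, -47, -52, -52, -52, -52, -53]
262 [164, 165, 165, 165, 162, 147, 120, 91, 82, 91, 104, 110, 112, 112, 111, 110] [-129, -129, -128, -128, -123, -105, -65, -11, 38, 74, 96, 104, 107, 108, 108, 107] | [-7, 35, 82, 107, 112, 111, 104, 77, 25, -36, -78, -96, -101, -103, -103, -103]
272 [161, 161, 161, 160, 156, 143, 117, 89, 81, 93, 107, 115, 117, 116, 115, 115] [-128, -127, -126, -125, -120, -101, -61, -10, 37, 72, 94, 103, 106, 107, 107, 108] | [1, 37, 81, 104, 109, 108, 102, 73, 16, -43, -81, -99, -106, -106, -106, -106]
tail bottom edge(z0) deg -0.94 val 0.0341 res 9e-05
shoulder z32 deg -0.48 val -0.0029 res 5e-05
106
white line deg -1.96 val 0.0089 res 6e-05
F deg -1.26 val -0.0031 res 9e-05
```

View pics/top10c.png

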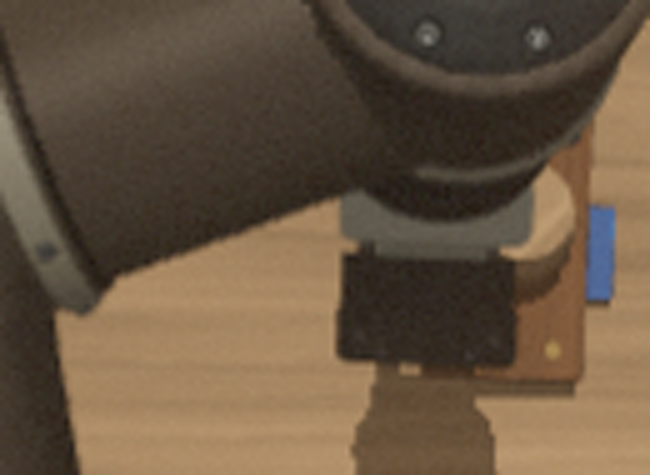

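Shoulder line at y=-0.0029 against the bridge front at -0.0031, so it is flush. Yaw is within about 0.5° and lateral about 1 mm. I move the arm well clear and check the other objects.

Emit:
{"op": "step_arm", "data": {
  "increments": [
    [-1,-1,0,0],
    [-3,-1,0,0],
    [-4.5,-1,0,0],
    [-4.5,0,0,0],
    [-4.5,0,0,0],
    [-4.5,0,0,0],
    [-4,0,0,0],
    [-2,0,0,0],
    [-0.5,0,0,0],
    [0,0,0,0],
    [0,0,0,0]
  ]
}}

```text
t: 25.5
eef_pos: [0.5399, 0.2896, 0.2939]
eef_rot: [-0.494, 0.493, -0.506, 0.506]
contact_force: [0.2, -0.0, -1.1]
finger_gap: 0.0876
```

```bash
python3 - <<'E'
from h import *
s=get_state(); print(s["t"],s["eef_pos"].round(3),s["contact_force"].round(1),abs(s["joint_velocities"]).max())
a=load("top0")["frame"]; d=snap("top","top11"); b=d["frame"]; e=snap("scene","scene11")
cv2.imwrite("pics/top11c.png",cv2.resize(b[120:260,80:400],None,fx=2.5,fy=2.5,interpolation=cv2.INTER_CUBIC))
cv2.imwrite("pics/scene11c.png",cv2.resize(e["frame"][130:260,100:460],None,fx=2.2,fy=2.2,interpolation=cv2.INTER_CUBIC))
for nm,(x0,x1,y0,y1) in dict(mallet=(85,152,165,208),cup=(272,297,170,200),gouge=(350,372,135,210),tin=(348,380,212,242)).items():
    df=cv2.absdiff(cv2.GaussianBlur(a[y0:y1,x0:x1],(3,3),0),cv2.GaussianBlur(b[y0:y1,x0:x1],(3,3),0)).max(2); 
    sh,_=cv2.phaseCorrelate(cv2.cvtColor(a[y0:y1,x0:x1],6).astype(np.float32),cv2.cvtColor(b[y0:y1,x0:x1],6).astype(np.float32))
    print(nm,"max",df.max(),"frac>25",(df>25).mean().round(3),"shift px",np.round(sh,2))
E
```

```text
25.5 [0.54  0.29  0.294] [ 0.2 -0.  -1.1] 0.0026283707779383696
mallet max 105 frac>25 0.588 shift px [0.67 1.32]
cup max 15 frac>25 0.0 shift px [0.5  0.06]
gouge max 15 frac>25 0.0 shift px [-0.    0.46]
tin max 15 frac>25 0.0 shift px [-0.1   0.05]
```

View pics/top11c.png

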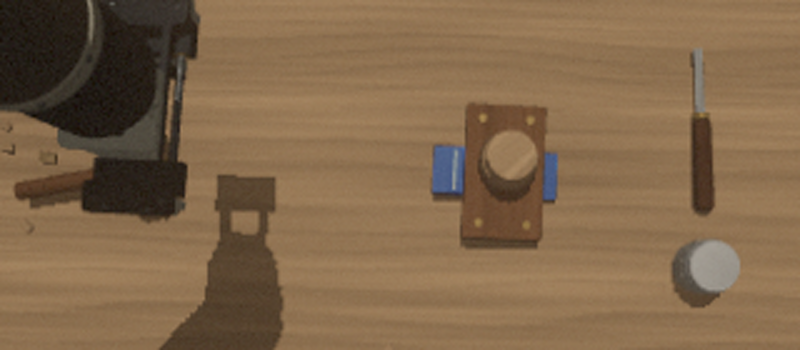

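View pics/scene11c.png

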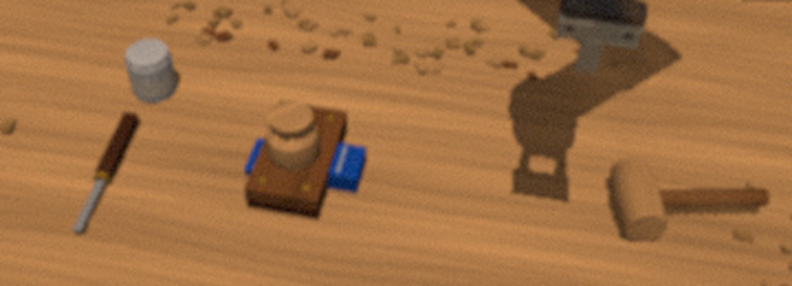

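The shim is home on both sides of the bridge. The cup, gouge and tin are unchanged; the mallet is only hidden by the arm in the top view, so I check it in the scene view. I also check the shim's yaw from the top view.

```bash
python3 - <<'E'
from meas import *
a=load("scene0")["frame"]; b=load("scene11")["frame"]
print("mallet scene maxdiff",cv2.absdiff(cv2.GaussianBlur(a,(3,3),0),cv2.GaussianBlur(b,(3,3),0))[198:244,374:452].max())
d=load("top11"); f=cv2.GaussianBlur(d["frame"],(3,3),0).astype(float); ind=f[:,:,0]-f[:,:,2]; h=f.sum(2)
T=[(cr(ind[r,248:262],0,248),r) for r in range(180,196)]; fit(d,"tail",T,.032,0,.535)
S=[(cr(ind[r,258:272],0,258,False),r) for r in range(181,195)]; fit(d,"shoulder seam z36",S,.036,0,.535)
E=[(cr(h[r,258:272],300,258,True),r) for r in list(range(165,177))+list(range(200,211))]; fit(d,"front",E,.04,0,.535)
N=[(cr(ind[r,296:310],0,296,False),r) for r in range(184,198)]; fit(d,"nose z14",N,.014,0,.535)
E
```

```text
mallet scene maxdiff 12
tail deg -1.49 val 0.0362 res 0.0002
shoulder seam z36 deg -1.51 val -0.0034 res 9e-05Traceback (most recent call last):
  File "<stdin>", line 7, in <module>
  File "meas.py", line 3, in cr
    s=np.where(np.diff((line>th).astype(int))!=0)[0]; i=s[0] if first else s[-1]
                                                        ~^^^
IndexError: index 0 is out of bounds for axis 0 with size 0
```

The tail (-1.49°) and seam (-1.51°) match the bridge front's earlier -1.48° in the same camera. Tail to seam is 39.6 mm against the block's 40 mm. The last two fits (front edge and nose) did not run because a threshold was not crossed, but they are not needed. The mallet is unmoved. Handing in.

```bash
python3 -c "
from station import job_done,get_state
print(job_done()); print(get_state()['t'])"
```

```text
the job is handed in; nothing more can be done
None
the job is handed in; nothing more can be done
```

The shim is home under the bridge: its raised block sits flush against the front edge, the nose sticks out at the back, and I handed the job in at about 25.5 s.

**What I did:** I gripped the block lightly (6 N) and slid the shim flat until it lined up with the passage. I ran the tongue in to about 34 mm short, then released. Two spread fingertips pushed it home from behind, with about 16 N at the final press. The arm then rose and moved clear.

**Last checks:**
- **Seating:** the wrist view put the block's shoulder at y = -2.9 mm and the bridge's front edge at -3.1 mm, so there is no visible gap.
- **Squareness:** the top view gave -1.5° for the shim, against -1.48° for the bridge front measured earlier in the same camera.
- **Sideways:** about 1 mm off centre.
- **Other objects:** the cup, gouge and tin are unchanged in the top view, and the mallet is unchanged in the scene view.

**What disagreed or failed:**
- Small wrist-view edge fits scattered by about ±0.5 to 1° in yaw. The fit on the block's left side was spoiled by shadow.
- The top camera reads about 2 mm off from the wrist camera.
- The arm hid the mallet in the final top view.
- My last script stopped before re-fitting the bridge front and nose edges. The nose's 20 mm overhang was therefore only judged by eye.

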